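Set out the mending things on the cork mat

ROBOT

A 6-joint arm with a two-finger parallel gripper is mounted at the origin on the work surface. World frame = base frame: x ahead of the robot, y to its left, z up, the work surface at z = 0. Lengths are in m, angles in rad, forces in N, time in s.
With the tool pointing down it reaches from about 0.325 to 0.925 m from the base axis. Payload 3.1 kg.
Tool frame: the origin (TCP) lies midway between the tips of the shut fingers; the grasp point (between the pads) lies env.grasp_offset behind it (env.grasp_offset is the distance from the TCP to the grasp point, in m); z points along the fingers, y is the line along which they close (so a half turn about z gives the same grasp; the last joint's range is limited). The gripper opens to 85 mm and grips with 20 to 120 N. Pads are 22 mm wide; open, the fingers measure 114 mm over their backs; the gripper's body (76 mm by 85 mm) begins 54 mm behind the grasp point. The pads swing forward as they close: fully open they stand 13 mm farther back than shut.
Start: joints at [1.172, 0.217, 1.613, -0, 1.311, -0.112], TCP at [0.177, 0.599, 0.193] pointing down, gripper open.
Joint ranges: [-2.75, 2.75], [-0.78, 2.1], [0.31, 2.55], [-1.13, 4.27], [0.13, 2.63], [-2.58, 2.58]. Speed limits (rad/s): [2.79, 2.79, 3.14, 3.14, 3.14, 3.14].

INTERFACE

Orientations are given as [roll, pitch, yaw] about the fixed x, y, z axes, in that order (R = Rz(yaw) Ry(pitch) Rx(roll)).
In Python, from bench import env, monitor, imaging, outline_of, tip_of gives the robot as it stands. The module is installed in compiled form; this text tells all that it offers. Calls block until the motion is done:
- env.move_pose(position, orientation): joint-space move of the TCP to a pose.
- env.movel(position, rotation=None, rate=0.15, guard=None): straight line of the TCP; rotation=None keeps the orientation; rate is the mean speed in m/s. With guard (N) it stops when the force on the tool has changed by that much, and returns True; else False.
- env.move_j(angles): joint-space move.
- env.grip(opening, squeeze=None): opening from 0.0 (shut) to 1.0 (fully open); squeeze is the grip in N (None keeps the last); returns when the fingers have stopped.
- env.wait(seconds).
- env.solve_ik(position, orientation): joint angles nearest the present ones, or None.
- monitor.get_obs(): the state.
- imaging.grab_frame(name): name is "scene" or "top" or "wrist"; returns a dict with "pixels" (420x560x3 uint8, blue, green, red), "fx", "fy", "cx", "cy" (pixels), "position" and "orientation" of the camera in the world. Camera axes: x right, y down, z forward; pixel columns grow to the right and rows downward; lengths in m; the calibration is good to about 2 mm. A picture is of the moment at which its call begins. There is no depth.
A pose or a line that the arm cannot do raises env.Unreachable and nothing moves.
- env.finish_job(): hands the job in; it is judged then, once.
Trained networks look in a picture, given as the dict that the camera call returned (one of the last four; its "shot" number tells which), for a name from the list of things; names that differ only in an ending like _2 or _b are one class to them, and where a whole thing is asked for, a point or a joint stands for the part that bears it (a point fixed in the world has none). Each returns a list of dicts, best first, with "p" (0 to 1); they miss things now and then, are a little off and sometimes report something else, mostly with a low value. They report only what shows in the picture. A call takes as long as a camera call. They do not tell look-alikes from the thing itself.
- outline_of(picture, thing): "region" (420x560 bool, what is visible of it) and "rect" ([left, top, right, bottom] in pixels, round what is visible of it).
- tip_of(picture, thing): "pixel" ([column, row] in pixels: a listed point, or the origin of a listed thing).
The state is a dict: "time_s": time; "q": joint angles; "qvel": joint speeds; "joint_torque": joint torques, N m; "tcp_pos": TCP position; "orientation": TCP orientation; "contact_force": force on the tool from outside, world axes, zero at the start; "wrist_torque": the same for the moment, N m; "gripper_width": opening from 0.0 (shut) to 1.0 (fully open); "grasp_force": force on a finger pad.
Only numpy, scipy, OpenCV 4.12 (cv2) and the standard library are available. Lean on these libraries where they do the work, as an engineer would, in place of code of your own. Each camera call takes 0.05 s, during which the arm holds its last target. There are 200 camera calls.

TASK

Set out the mending things on the cork mat, left and right as seen from the robot: put the wooden button box flat in the middle of the mat with its long side along the mat's long side, and stand the thread spool on the middle of its lid. Stand the glass jar to the left of the box and the steel thimble to its right, both in line with the box's middle and each halfway between the box and that short edge of the mat, and lay the lint roller handle straight behind the box (on the side away from the robot), parallel to the mat's long side and halfway between the box and the mat's back edge. Do not let the jar drop onto its place, and leave the tape measure, the little tin and the cologne bottle where they are.

Things in the scene. Friction and masses are not known exactly. Their poses are not given: they have to be found in the camera images.
- button_box: Loose closed box of medium-brown wood, 56 (its x) x 80 (its y, the long side) x 40 mm high, flat lid on top (not to be opened), 140 g, small brass clasp on its -x face. Origin: centre of its underside, z up. Starts in the pulled-out drawer, on its 4 mm floor, its long side roughly along the direction in which the drawer slides. To be gripped across its 56 mm.
- spool: Loose thread spool standing upright: wooden discs 30 mm across at both ends, pale thread 27 mm across between them, 40 mm high, 30 g. Origin: centre of its underside, z up. Starts on the ledge to the robot's left of the mat.
- jar: Loose closed glass jar with a metal cap, standing upright, round, 52 mm across, 80 mm high, 160 g. Origin: centre of its underside, z up. Starts on the ledge to the left of the mat.
- thimble: Loose steel thimble standing on its open end, 20 mm across at the foot, 15 mm near its rounded top, 24 mm high, 15 g. Origin: centre of its foot, z up. Starts in the pulled-out drawer, on its 4 mm floor, beside the button box.
- roller_handle: Loose red plastic lint roller handle, no paper roll, lying flat: 130 mm long (x), 24 mm wide (y), 20 mm high; from x = 20 mm on it is a slimmer 18 mm core. Origin: underside, halfway along; a grip across y there holds the 24 mm part. 50 g. Either end may point either way. Starts on the ledge left of the mat, roughly along the robot's ahead direction.
- mat: Fixed cork mat on the ledge (z = 0), 210 (x) x 320 (y, long side) x 3 mm, empty at the start. Origin: centre of its underside; x points away from the robot (to the back edge), y to the robot's left. With the box in the middle, the places halfway to the edges are 100 mm left and right of the mat's centre and 66.5 mm behind it.
- drawers: Fixed stack of pale blue drawers at the robot's right. Origin: on the ledge under the middle of the pulled-out drawer, an open tray 190 (x) x 270 mm (y), walls 4 mm thick, 50 mm high, floor top 4 mm up. x points from the tray into the stack (robot's right), whose front (pulls) begins at x = 80 mm; 205 mm high, tub and books on top to 275 mm.
- tape: Bystander, loose: black square tape measure case 50 x 50 x 26 mm on the ledge at the far left, not to be moved. Origin: centre of its underside.
- tin: Bystander, loose: small round metal tin 45 mm across, 18 mm high, on the ledge at the near left, not to be moved. Origin: centre of its underside.
- cologne: Bystander, loose: amber cologne bottle 44 mm across, 120 mm high, standing beyond the mat, not to be moved. Origin: centre of its underside.
Things that resemble listed ones, but are neither listed nor needed, are in the scene too. There is more than one size of the button_box; the job needs the middle-sized. Several things look just like the spool: the one meant starts farthest to the robot's left.

How it is judged:
At the end, for the whole second after the job is handed in: Upright/flat and at rest: box at the mat's centre (15 mm), spool on its lid (12 mm), jar and thimble 100 mm left and right of the mat's centre (15 mm each way), roller handle 66.5 mm behind it (13 mm; 20 mm sideways); box and handle parallel to the mat's long side (0.18 rad) (x of button_box in the frame of mat between -0.015 and 0.015 m and y of button_box in the frame of mat between -0.015 and 0.015 m and z of button_box in the frame of mat between -0.002 and 0.008 m and angle between each of button_box, spool, jar, thimble, roller_handle's own z axis and vertical below 0.12 rad and angle between the y axis of button_box and the y axis of mat, either way round below 0.18 rad and horizontal distance between spool and button_box below 0.012 m and z of spool in the frame of button_box between 0.035 and 0.045 m and x of jar in the frame of mat between -0.015 and 0.015 m and y of jar in the frame of mat between 0.085 and 0.115 m and z of jar in the frame of mat between -0.002 and 0.008 m and x of thimble in the frame of mat between -0.015 and 0.015 m and y of thimble in the frame of mat between -0.115 and -0.085 m and z of thimble in the frame of mat between -0.002 and 0.008 m and x of roller_handle in the frame of mat between 0.0535 and 0.0795 m and y of roller_handle in the frame of mat between -0.02 and 0.02 m and z of roller_handle in the frame of mat between -0.002 and 0.008 m and angle between the x axis of roller_handle and the y axis of mat, either way round below 0.18 rad and linear speed of each of button_box, spool, jar, thimble, roller_handle below 0.02 m/s); the robot touches nothing.
It fails at once if the tape was moved by more than 20 mm (distance of tape from where it was at the start of the episode above 0.02 m).
It fails at once if the tin was moved by more than 20 mm (distance of tin from where it was at the start of the episode above 0.02 m).
It fails at once if the cologne was moved by more than 20 mm (distance of cologne from where it was at the start of the episode above 0.02 m).
It fails at once if the jar was dropped (faster than 0.6 m/s within 20 mm of the ledge) (height (world z) of jar below 0.02 m and linear speed of jar above 0.6 m/s).
It also fails if it takes over 136 s, if anything falls off the work surface, if the arm or the gripper's body presses on something with over 40 N, if the wrist force passes 120 N, or if a joint passes its speed limit or range.

## Working session

There is one attempt and no reset: what is moved stays moved. The work goes in short steps, each a Python script; the robot and the scene stay as the last script left them, time stands still between calls to the robot, and variables do not carry over. Pictures are saved under pics/ and viewed, at most 14 in all, crops included, and the job is handed in when it is done.

```bash
mkdir -p pics; ls
cat > h.py <<'E'
import numpy as np, cv2
from bench import env, monitor, imaging, outline_of, tip_of
from scipy.spatial.transform import Rotation as R
def rot(o):
    o=np.array(o,float)
    return R.from_euler('xyz',o).as_matrix() if o.shape==(3,) else (o if o.shape==(3,3) else R.from_quat(o).as_matrix())
def ray(f,px):
    d=rot(f['orientation'])@np.array([(px[0]-f['cx'])/f['fx'],(px[1]-f['cy'])/f['fy'],1.]); return np.array(f['position'],float),d/np.linalg.norm(d)
def onz(f,px,z):
    p,d=ray(f,px); return p+d*(z-p[2])/d[2]
def proj(f,P):
    c=rot(f['orientation']).T@(np.array(P)-np.array(f['position'])); return np.array([f['fx']*c[0]/c[2]+f['cx'],f['fy']*c[1]/c[2]+f['cy']])
def tri(obs):
    A=np.zeros((3,3));b=np.zeros(3)
    for f,px in obs:
        p,d=ray(f,px);M=np.eye(3)-np.outer(d,d);A+=M;b+=M@p
    return np.linalg.solve(A,b)
E
python3 - <<'E'
from h import *
np.set_printoptions(precision=3,suppress=True)
print(env.grasp_offset, monitor.get_obs()['orientation'])
for n in ['scene','top']:
    f=imaging.grab_frame(n); cv2.imwrite(f'pics/{n}0.png',f['pixels'])
    print(n,f['position'],f['orientation'],f['fx'],f['cx'],f['cy'])
    for t in ['mat','button_box','spool','jar','thimble','roller_handle','drawers','tape','tin','cologne']:
        for r in tip_of(f,t):
            if r['p']>.2: print(t,'tip',np.round(r['pixel'],1),round(r['p'],2),onz(f,r['pixel'],0.0)[:2])
        for r in outline_of(f,t):
            if r['p']>.2: print(t,'rect',np.round(r['rect']),round(r['p'],2))
E
```

```text
pics
0.0187 [-3.139 -0.     2.855]
scene [1.285 0.189 0.823] [-2.336  0.012  1.769] 434.0741342851046 286.0236537303099 209.09555918422598
mat tip [274.9 223.4] 0.9 [ 0.506 -0.007]
mat tip [426.4 192.6] 0.23 [0.307 0.389]
mat rect [210. 189. 338. 262.] 0.85
button_box tip [230.6 163.9] 0.76 [ 0.281 -0.196]
button_box tip [169.2 188.5] 0.72 [ 0.425 -0.338]
button_box tip [194.8 148.1] 0.59 [ 0.223 -0.333]
button_box rect [168. 124. 212. 159.] 0.86
button_box rect [222. 150. 237. 169.] 0.67
button_box rect [149. 170. 184. 200.] 0.56
spool tip [430.3 239.1] 0.5 [0.487 0.393]
spool tip [365.2 257.5] 0.47 [0.578 0.235]
spool rect [426. 225. 442. 244.] 0.75
spool rect [361. 240. 373. 261.] 0.72
spool rect [362. 218. 373. 238.] 0.57
jar tip [398.  212.8] 0.75 [0.405 0.311]
jar rect [394. 186. 419. 218.] 0.79
thimble tip [151.3 214.8] 0.44 [ 0.536 -0.344]
roller_handle tip [395.6 257.5] 0.72 [0.565 0.308]
roller_handle rect [392. 236. 402. 275.] 0.56
roller_handle rect [150. 170. 184. 197.] 0.53
drawers tip [162.8 205.6] 0.87 [ 0.496 -0.327]
drawers rect [  0.  91. 214. 246.] 0.72
drawers re
[... 1360 characters left out ...]
. 243.] 0.71
thimble tip [399.4 185.1] 0.35 [ 0.538 -0.335]
roller_handle tip [193.4 185.2] 0.82 [0.555 0.313]
roller_handle rect [187. 163. 198. 204.] 0.74
roller_handle rect [152. 147. 172. 170.] 0.51
roller_handle rect [240. 114. 260. 131.] 0.23
drawers tip [401.3 203. ] 0.55 [ 0.482 -0.338]
drawers rect [368. 145. 536. 249.] 0.72
tape tip [166.9 264.7] 0.74 [0.307 0.399]
tape tip [162.3 155.9] 0.66 [0.651 0.411]
tape tip [166.5 204.5] 0.41 [0.496 0.399]
tape rect [152. 146. 171. 171.] 0.54
tin tip [169.4 265.3] 0.44 [0.305 0.391]
tin rect [161. 256. 175. 273.] 0.52
cologne tip [246.1 125.8] 0.59 [0.741 0.143]
cologne rect [240. 115. 256. 132.] 0.63
cologne rect [187. 163. 196. 204.] 0.45
```

Run:
```python
import cv2
a=cv2.imread('pics/top0.png'); cv2.imwrite('pics/top0c.png',cv2.resize(a[95:325,140:450],(800,594),interpolation=cv2.INTER_CUBIC))
a=cv2.imread('pics/scene0.png'); cv2.imwrite('pics/scene0c.png',cv2.resize(a[85:325,135:465],(800,582),interpolation=cv2.INTER_CUBIC))
```

```text
(no output)
```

View pics/top0c.png

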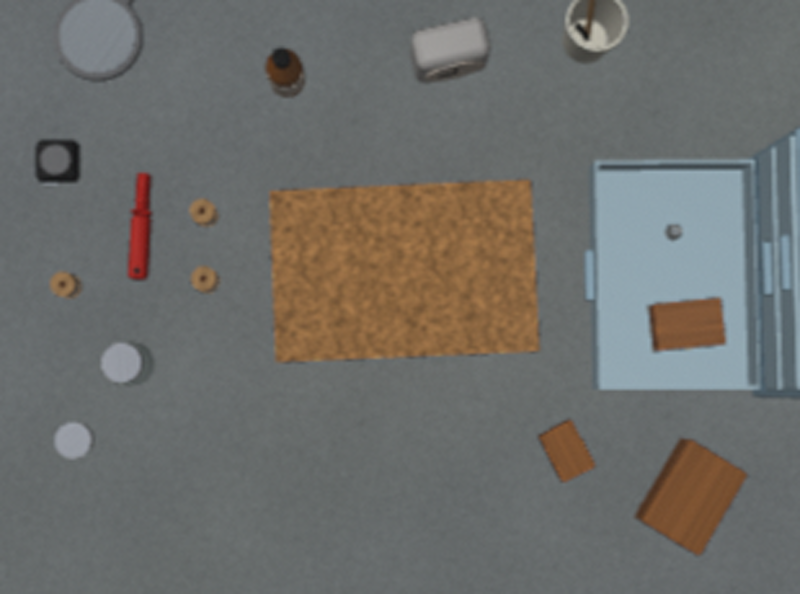

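View pics/scene0c.png

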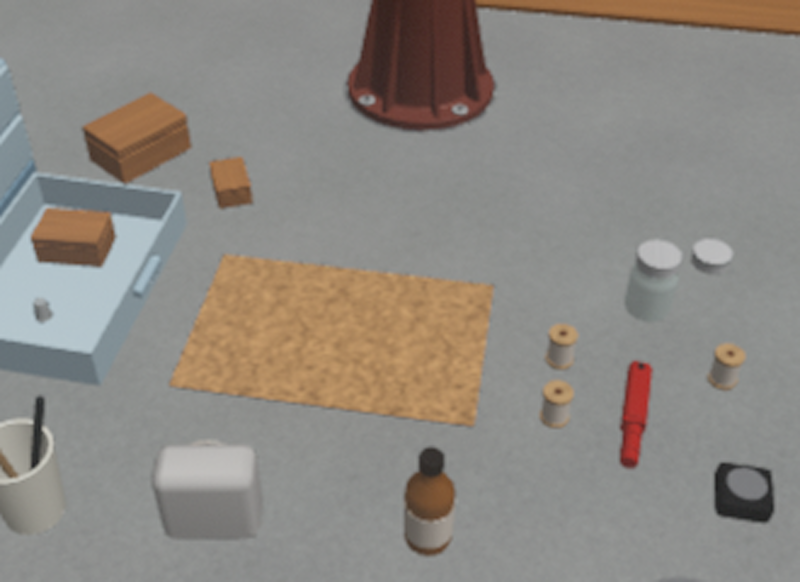

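Top crop: mat in the centre, handle (full px 194,184), jar (190,234). The spools are at (165,205), (219,204) and (219,177), and the one at (165,205) is the farthest left. The boxes are the drawer one (403,219), a small one (359,271) and a big one (404,286). The drawer one, of middle size, fits. Next I confirm both with the wrist camera.

```bash
cat >> h.py <<'E'
np.set_printoptions(precision=4,suppress=True)
def down(yaw): return [np.pi,0,yaw]
def look(p,yaw,name=None):
    env.move_pose(p,down(yaw)); f=imaging.grab_frame('wrist')
    if name: cv2.imwrite(f'pics/{name}.png',f['pixels'])
    return f
E
python3 - <<'E'
from h import *
o=monitor.get_obs(); f=imaging.grab_frame('wrist')
print(o['time_s'],f['fx'],rot(o['orientation']).T@(np.array(f['position'])-o['tcp_pos']), rot(o['orientation']).T@rot(f['orientation']))
vs=[]
for n,p in [('L1',[.44,.33,.36]),('L2',[.52,.30,.36]),('M1',[.46,0.02,.42]),('M2',[.52,-.03,.42]),('D1',[.44,-.28,.36]),('D2',[.5,-.3,.36])]:
    try: f=look(p,np.pi,n)
    except env.Unreachable as e: print(n,'unreach',e); continue
    import pickle; pickle.dump(f,open(f'pics/{n}.pkl','wb'))
    print(n,monitor.get_obs()['time_s'],f['position'],monitor.get_obs()['q'],rot(f['orientation'])[:,2])
    for t in {'L':['spool','jar','roller_handle'],'M':['mat'],'D':['button_box','thimble','drawers']}[n[0]]:
        for r in tip_of(f,t):
            if r['p']>.3: print('  ',t,np.array(r['pixel']),round(r['p'],2),onz(f,r['pixel'],0.)[:2])
E
```

```text
2.1 291.6879079078488 [ 0.0806  0.0001 -0.1804] [[-0.0004 -0.9501 -0.3121]
 [ 1.     -0.0006  0.0006]
 [-0.0008 -0.3121  0.9501]]
L1 3.725 [0.3591 0.3307 0.5398] [ 0.5173 -0.0293  1.5744  0.0004  1.5979 -1.0547] [ 0.3111  0.0007 -0.9504]
   spool [233.3 227.4] 0.86 [0.5688 0.2348]
   spool [318.2 194.3] 0.83 [0.501  0.4005]
   spool [227.7 189.1] 0.54 [0.4908 0.2282]
   jar [276.7 136.8] 0.94 [0.3944 0.3217]
   roller_handle [269.2 221.8] 0.97 [0.5569 0.3061]
L2 4.3583 [0.4404 0.3    0.5397] [ 0.4064  0.0823  1.4598  0.0006  1.6008 -1.1643] [ 0.3106 -0.     -0.9506]
   spool [246.5 192. ] 0.73 [0.5773 0.2327]
   spool [243.3 146.4] 0.61 [0.4921 0.2303]
   spool [335.7 147.5] 0.58 [0.4943 0.398 ]
   jar [292.3  88.6] 0.86 [0.3953 0.3182]
   roller_handle [285.2 187.1] 0.69 [0.5678 0.3064]
M1 5.6833 [0.3796 0.0208 0.6002] [-0.1075 -0.2331  1.649   0.0005  1.7265 -1.6797] [ 0.3123  0.0015 -0.95  ]
   mat [264.5 179.1] 0.92 [ 0.5053 -0.0146]
M2 6.1917 [ 0.4407 -0.0298  0.5992] [-0.1914 -0.0966  1.5313  0.0005  1.7091 -1.7631] [ 0.3094  0.0016 -0.9509]
   mat [290.7 148.8] 0.95 [ 0.5022 -0.0109]
D1 7.3417 [ 0.3598 -0.279   0.5411] [-0.6992 -0.0947  1.6334  0.0007  1.6014 -2.2718] [ 0.3137  0.0008 -0.9495]
   button_box [247.  154.5] 0.96 [ 0.4282 -0.3425]
   button_box [247.   29.5] 0.93 [ 0.228  -0.3351]
   button_box [332.6  62.8] 0.63 [ 0.2765 -0.1938]
   thimble [254.3 213. ] 0.67 [ 0.5414 -0.3324]
   drawers [256.9 184.5] 0.57 [ 0.4845 -0.3258]
D2 7.9 [ 0.4207 -0.2995  0.5398] [-0.6595  0.0442  1.4996 -0.0002  1.5992 -2.2316] [ 0.3109  0.0022 -0.9504]
   button_box [345.7  22.3] 0.79 [ 0.2771 -0.1962]
   button_box [258.7 118.6] 0.59 [ 0.4247 -0.3394]
   thimble [261.6 182.7] 0.46 [ 0.5399 -0.3366]
   drawers [264.4 152.6] 0.83 [ 0.4839 -0.3303]
```

Run:
```python
import cv2,numpy as np
a=cv2.imread('pics/L1.png')[100:260,210:360];b=cv2.imread('pics/D1.png')[0:240,190:370]; c=cv2.imread('pics/M2.png')[60:230,150:400]
r=lambda i,w,h:cv2.resize(i,(w,h),interpolation=cv2.INTER_CUBIC)
cv2.imwrite('pics/comp.png',np.hstack([r(a,375,400),r(b,300,400)]))
```

```text
(no output)
```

View pics/comp.png

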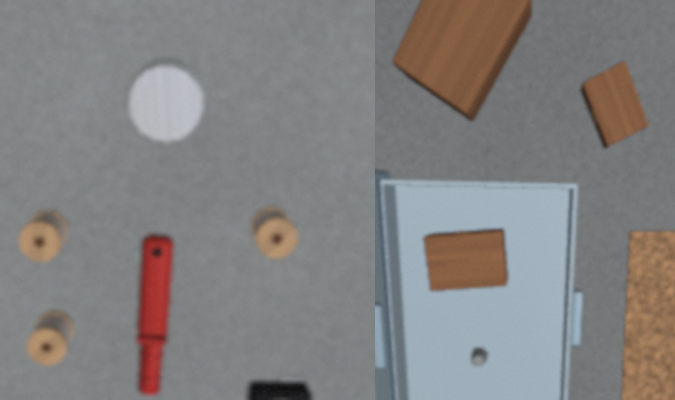

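Run:
```python
from h import *
import pickle
for n in ['M1','M2']:
    f=pickle.load(open(f'pics/{n}.pkl','rb')); hsv=cv2.cvtColor(f['pixels'],cv2.COLOR_BGR2HSV)
    m=cv2.inRange(hsv,(5,90,60),(25,255,255)); nn,l,s,c=cv2.connectedComponentsWithStats(m)
    k=l[int(f['cy'])-40 if False else 160,280]; k=1+np.argmax(s[1:,4]); ys,xs=np.where(l==k)
    hull=cv2.convexHull(np.c_[xs,ys].astype(np.float32))[:,0]
    P=np.array([onz(f,p,.003)[:2] for p in hull],np.float32); print(n,s[k],cv2.minAreaRect(P))
for n in ['D1','D2']:
    f=pickle.load(open(f'pics/{n}.pkl','rb')); hsv=cv2.cvtColor(f['pixels'],cv2.COLOR_BGR2HSV)
    m=cv2.inRange(hsv,(3,80,30),(25,255,255)); px=proj(f,[.43,-.34,.044]).astype(int)
    nn,l,s,c=cv2.connectedComponentsWithStats(m); k=l[px[1],px[0]]; ys,xs=np.where(l==k)
    hull=cv2.convexHull(np.c_[xs,ys].astype(np.float32))[:,0]
    P=np.array([onz(f,p,.044)[:2] for p in hull],np.float32); print(n,s[k],px,cv2.minAreaRect(P),P[:, :].min(0),P.max(0))
    print(P)
```

```text
M1 [  186   124   161   102 15044] ((0.5009384155273438, -0.008199647068977356), (0.20731155574321747, 0.3160494267940521), 1.0625635385513306)
M2 [  209    92   166   108 16608] ((0.501036524772644, -0.008315414190292358), (0.20722557604312897, 0.31637197732925415), 0.9952515959739685)
D1 [ 220  138   49   36 1477] [245 158] ((0.4250531494617462, -0.341919869184494), (0.053836967796087265, 0.0777241438627243), 4.147608280181885) [ 0.3956 -0.3817] [ 0.4542 -0.3022]
[[ 0.4438 -0.3023]
 [ 0.4489 -0.304 ]
 [ 0.4507 -0.3229]
 [ 0.4542 -0.3712]
 [ 0.4542 -0.3763]
 [ 0.4524 -0.3779]
 [ 0.4455 -0.3792]
 [ 0.4219 -0.3811]
 [ 0.4054 -0.3817]
 [ 0.4038 -0.3816]
 [ 0.4021 -0.3798]
 [ 0.4005 -0.3731]
 [ 0.3989 -0.3531]
 [ 0.3956 -0.3082]
 [ 0.3988 -0.3049]
 [ 0.4168 -0.3036]
 [ 0.437  -0.3022]]
D2 [ 230  101   50   37 1604] [256 122] ((0.42585405707359314, -0.34254276752471924), (0.05296668782830238, 0.07620357722043991), 4.033498764038086) [ 0.3977 -0.3818] [ 0.4534 -0.3033]
[[ 0.4469 -0.3033]
 [ 0.4485 -0.3049]
 [ 0.4501 -0.3099]
 [ 0.4534 -0.3561]
 [ 0.4534 -0.3775]
 [ 0.4502 -0.379 ]
 [ 0.4235 -0.3809]
 [ 0.4098 -0.3818]
 [ 0.4038 -0.3815]
 [ 0.4023 -0.3766]
 [ 0.3992 -0.3414]
 [ 0.3977 -0.3127]
 [ 0.3977 -0.308 ]
 [ 0.3992 -0.3064]
 [ 0.4188 -0.3048]
 [ 0.4422 -0.3033]]
```

The crop confirms the box in the drawer as the middle-sized one, 54x78 mm measured at z=0.044 in two views. It also confirms the spool at the right of the crop (278,238) as the farthest left of the three. The mat centre is (0.501,-0.008) with yaw 0.018. Next I triangulate the rest and grasp the box.

```bash
cat >> h.py <<'E'
MAT=np.array([.501,-.008]); MY=.018
def matp(x,y): return MAT+np.array([np.cos(MY)*x-np.sin(MY)*y,np.sin(MY)*x+np.cos(MY)*y])
def st(t=''):
    o=monitor.get_obs(); print(t,'t',round(o['time_s'],1),'tcp',o['tcp_pos'],'w',round(o['gripper_width'],3),'gf',np.round(o['grasp_force'],1),'F',np.array(o['contact_force']))
def pick(xy,yaw,z,squeeze,opening=1.0,up=.2):
    env.grip(opening); env.move_pose([*xy,up],down(yaw)); 
    print('hit',env.movel([*xy,z],rate=.1,guard=12)); env.grip(0.,squeeze); st('gripped')
    env.movel([*xy,up],rate=.15); st('lifted')
def place(xy,yaw,z,op,up=.2,rate=.06,zt=.2):
    env.move_pose([*xy,zt],down(yaw)); env.movel([*xy,z+.03],rate=.15)
    print('hit',env.movel([*xy,z],rate=rate,guard=6)); st('down'); env.grip(op); env.wait(.2)
    env.movel([*xy,up],rate=.15); st('up')
E
python3 - <<'E'
from h import *
import pickle
L=[pickle.load(open(f'pics/{n}.pkl','rb')) for n in ['L1','L2','D1','D2']]
for t,a,b in [('spool',[318.2,194.3],[335.7,147.5]),('jar',[276.7,136.8],[292.3,88.6]),('handle',[269.2,221.8],[285.2,187.1])]: print(t,tri([(L[0],a),(L[1],b)]))
for t,a,b in [('box',[247,154.5],[258.7,118.6]),('thimble',[254.3,213],[261.6,182.7])]: print(t,tri([(L[2],a),(L[3],b)]))
# caps/outlines
for f in L[:2]:
    hsv=cv2.cvtColor(f['pixels'],cv2.COLOR_BGR2HSV); m=cv2.inRange(hsv,(0,150,60),(6,255,255))|cv2.inRange(hsv,(172,150,60),(180,255,255))
    n,l,s,c=cv2.connectedComponentsWithStats(m); k=1+np.argmax(s[1:,4]); ys,xs=np.where(l==k)
    print('handle rect',cv2.minAreaRect(np.array([onz(f,p,.015)[:2] for p in np.c_[xs,ys]],np.float32)))
env.grip(1.)
env.move_pose([.4255,-.3422,.2],down(np.pi/2+.072))
fs=imaging.grab_frame('wrist'); cv2.imwrite('pics/D3.png',fs['pixels'])
env.movel([.4255,-.3422,.01],rate=.1,guard=12); st('low'); env.grip(0.,40); st('grip')
env.movel([.4255,-.3422,.2],rate=.12); st('lift')
E
```

```text
spool [0.4918 0.3943 0.032 ]
jar [ 0.3947  0.3201 -0.0127]
handle [ 0.583   0.3051 -0.0683]
box [ 0.4242 -0.3376  0.0345]
thimble [ 0.5396 -0.3342  0.0038]
handle rect ((0.5611257553100586, 0.3100331127643585), (0.019068382680416107, 0.1262650191783905), 86.08171844482422)
handle rect ((0.5617925524711609, 0.3100448548793793), (0.01930386573076248, 0.1263277232646942), 86.18948364257812)
low t 11.6 tcp [ 0.426  -0.3427  0.0107] w 0.998 gf 0.0 F [-0.4538  0.2807 -0.3818]
grip t 12.4 tcp [ 0.4255 -0.3422  0.01  ] w -0.001 gf 0.0 F [-0.4318 -0.1631 -0.0177]
lift t 14.1 tcp [ 0.425  -0.3417  0.1989] w -0.002 gf 0.0 F [-0.2603 -0.5641  0.3919]
```

The grip closed on nothing, so I look before anything else.

Run:
```python
from h import *
env.move_pose([.42,-.28,.36],down(np.pi))
f=imaging.grab_frame('wrist'); t=imaging.grab_frame('top'); s=imaging.grab_frame('scene')
for n,g in [('w',f),('t',t),('s',s)]:
    for r in tip_of(g,'button_box'): print(n,np.array(r['pixel']),r['p'],onz(g,r['pixel'],.004))
r=lambda i,w,h:cv2.resize(i,(w,h),interpolation=cv2.INTER_CUBIC)
cv2.imwrite('pics/c2.png',np.vstack([np.hstack([r(f['pixels'],400,300),r(s['pixels'][80:260,80:320],400,300)]),np.hstack([r(cv2.imread('pics/D3.png'),400,300),r(t['pixels'][120:320,340:500],400,300)])]))
```

```text
w [249.5 162.7] 0.92 [ 0.4205 -0.3383  0.004 ]
w [245.   42.2] 0.89 [ 0.2254 -0.3386  0.004 ]
w [333.   76.6] 0.64 [ 0.2766 -0.193   0.004 ]
t [357.7 269.1] 0.84 [ 0.28   -0.1942  0.004 ]
t [404.5 219.6] 0.39 [ 0.4296 -0.3449  0.004 ]
s [230.2 164.3] 0.78 [ 0.2883 -0.1945  0.004 ]
s [168.5 187.5] 0.71 [ 0.425  -0.3389  0.004 ]
s [193.3 148. ] 0.61 [ 0.2284 -0.3354  0.004 ]
```

View pics/c2.png

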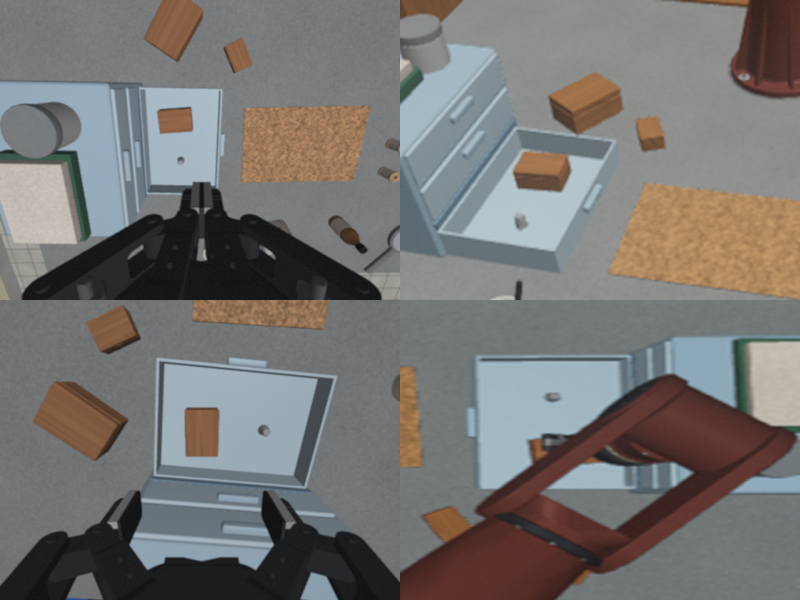

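Run:
```python
from h import *
f=imaging.grab_frame('wrist'); o=monitor.get_obs(); print(o['tcp_pos'],o['orientation'],proj(f,o['tcp_pos']))
env.grip(1.); st()
env.move_pose([.4255,-.3422,.13],down(np.pi/2+.072)); st()
ims=[]
for z in (.07,.012):
    env.movel([.4255,-.3422,z],rate=.1,guard=12)
    ims+= [imaging.grab_frame('wrist')['pixels'],imaging.grab_frame('scene')['pixels'][100:280,60:300]]
st()
r=lambda i:cv2.resize(i,(400,300),interpolation=cv2.INTER_CUBIC)
cv2.imwrite('pics/c3.png',np.vstack([np.hstack([r(i) for i in ims[:2]]),np.hstack([r(i) for i in ims[2:]])]))
```

```text
[ 0.4199 -0.28    0.3596] [ 3.1411 -0.0005  3.1413] [281.3539 241.6664]
 t 16.5 tcp [ 0.42 -0.28  0.36] w 0.998 gf 0.0 F [ 0.3383 -0.8566  0.4339]
 t 17.8 tcp [ 0.426  -0.3426  0.1308] w 1.0 gf 0.0 F [ 0.6216 -0.2045  0.077 ]
 t 19.5 tcp [ 0.4262 -0.3429  0.0129] w 0.996 gf 0.0 F [-0.6661  0.485   0.7075]
```

View pics/c3.png

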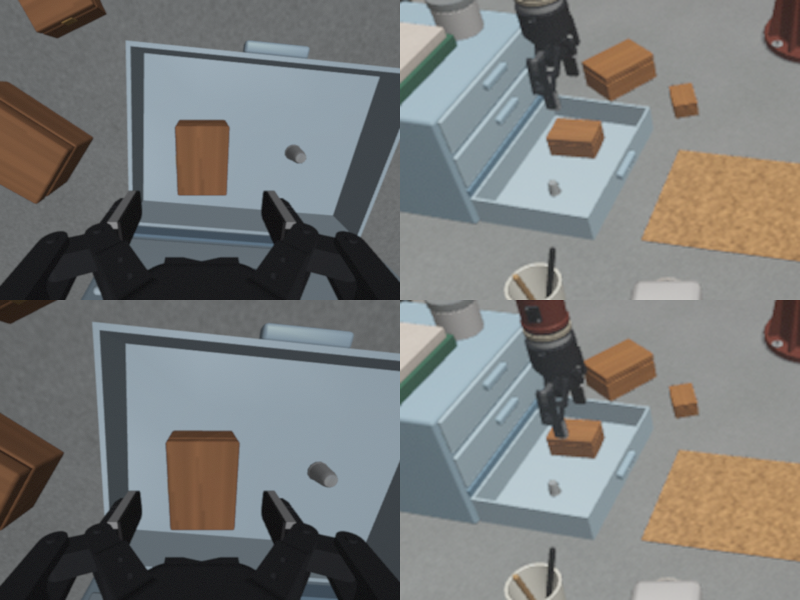

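In the wrist view at z=0.012 the fingers sit toward the box's stack end (tips about row 280, box rows 182–322). The shut tips also showed at row ~257, where the TCP projects to 241. So the fingertips aren't where the TCP claims, or the calibration is off. I'll measure this with a guarded touch on the bare ledge.

Run:
```python
from h import *
env.movel([.4255,-.3422,.2],rate=.2); env.grip(0.)
env.move_pose([.36,.12,.06],down(np.pi/2)); st()
r=lambda i:cv2.resize(i,(400,300),interpolation=cv2.INTER_CUBIC)
f=imaging.grab_frame('wrist'); s=imaging.grab_frame('scene'); p=monitor.get_obs()['tcp_pos']
print('proj wrist',proj(f,p),'scene',proj(s,p))
w=proj(s,p).astype(int)
crop=s['pixels'][w[1]-60:w[1]+30,w[0]-60:w[0]+60].copy(); wi=f['pixels'].copy()
print('hit',env.movel([.36,.12,-.03],rate=.03,guard=5)); st('touch')
f2=imaging.grab_frame('wrist'); s2=imaging.grab_frame('scene'); p2=monitor.get_obs()['tcp_pos']; print('proj',proj(f2,p2),proj(s2,p2))
crop2=s2['pixels'][w[1]-60:w[1]+30,w[0]-60:w[0]+60]
env.movel([.36,.12,.06],rate=.1)
print('crop origin',w-60)
cv2.imwrite('pics/c4.png',np.vstack([np.hstack([r(wi),r(crop)]),np.hstack([r(f2['pixels']),r(crop2)])]))
```

```text
t 23.1 tcp [0.3611 0.1197 0.0606] w 0.0 gf 0.0 F [0.4035 0.2934 0.5091]
proj wrist [282.3441 241.6838] scene [330.5722 176.9659]
hit False
touch t 26.4 tcp [ 0.3601  0.12   -0.0299] w 0.002 gf 0.0 F [-0.6561 -0.6107 -0.178 ]
proj [282.4329 241.5609] [328.9201 200.9627]
crop origin [270 116]
```

View pics/c4.png

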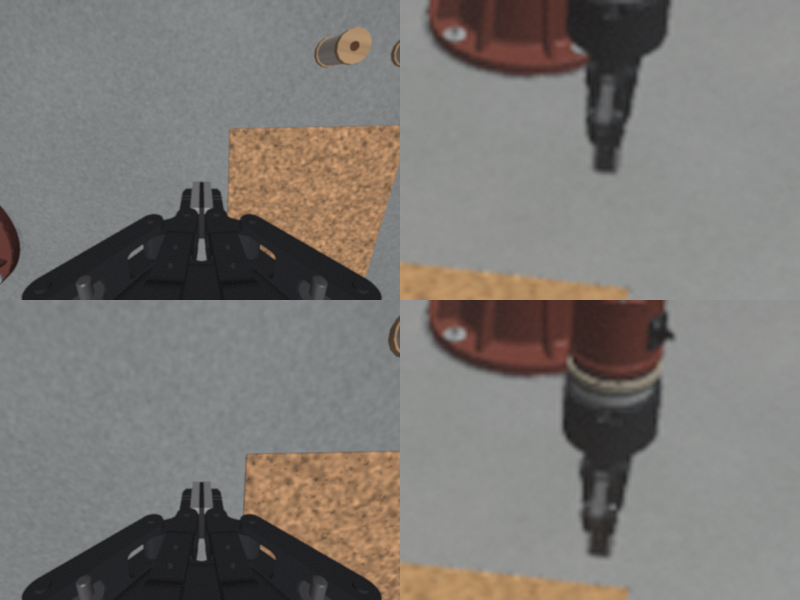

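At TCP z=-0.03 there is no contact, and the scene tip appears ~10 px above the projected TCP. The real tips are therefore ~35 mm behind the reported TCP. I keep going down to measure that exactly.

Run:
```python
from h import *
env.movel([.36,.12,-.02],rate=.1)
print('hit',env.movel([.36,.12,-.075],rate=.025,guard=4)); st('touch')
f2=imaging.grab_frame('wrist'); s2=imaging.grab_frame('scene'); p2=np.array(monitor.get_obs()['tcp_pos'])
for dx in(-.011,0,.011): print('proj',proj(f2,[.36,.12+dx,0]),proj(s2,[.36,.12+dx,0]))
env.movel([.36,.12,.06],rate=.15)
# observed tips
for f,b in ((f2,(230,330,200,300)),):
    cv2.imwrite('pics/tipw.png',cv2.resize(f['pixels'][225:305,230:330],(400,320),interpolation=cv2.INTER_CUBIC))
cv2.imwrite('pics/c5.png',np.hstack([cv2.resize(f2['pixels'][225:305,230:330],(400,320)),cv2.resize(s2['pixels'][150:214,290:370],(400,320))]))
```

```text
hit True
touch t 29.4 tcp [ 0.36   0.12  -0.038] w -0.002 gf 3.1 F [-1.5744 -0.0661  5.1548]
proj [282.4919 287.1755] [325.668  192.7338]
proj [282.4981 269.7806] [329.5184 193.2065]
proj [282.5045 251.6262] [333.3791 193.6804]
```

View pics/c5.png

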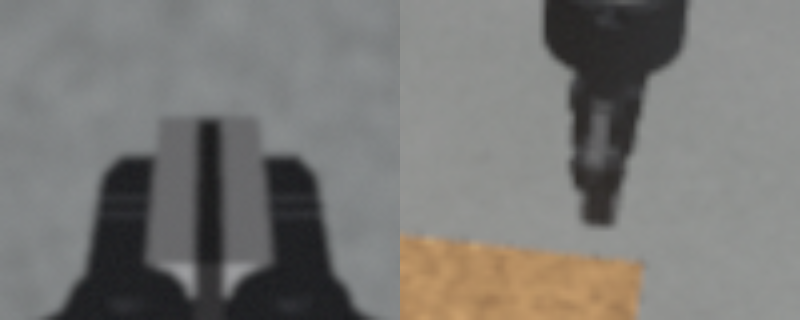

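Contact came at reported z=-0.038, and the tips seen match the ledge point (0.36,0.12,0) in both views. So the fingers end 38 mm short of the stated TCP and xy is right. I command z − 0.038 from now on.

```bash
sed -i 's/,up\],down/,up-TZ],down/; s/\[\*xy,z\]/[*xy,z-TZ]/g; s/\[\*xy,up\]/[*xy,up-TZ]/g; s/,zt\],down/,zt-TZ],down/; s/\[\*xy,z+.03\]/[*xy,z+.03-TZ]/; s/^MAT=/TZ=.038; MAT=/' h.py; sed -n 25,45p h.py
python3 - <<'E'
from h import *
env.grip(1.); env.movel([.36,.12,.16],rate=.2)
env.move_pose([.4255,-.3422,.16],down(np.pi/2+.072))
print(env.movel([.4255,-.3422,.01-TZ],rate=.1,guard=12)); st('low'); env.grip(0.,40); st('grip')
env.movel([.4255,-.3422,.13],rate=.12); st('lift')
E
```

```text
def matp(x,y): return MAT+np.array([np.cos(MY)*x-np.sin(MY)*y,np.sin(MY)*x+np.cos(MY)*y])
def st(t=''):
    o=monitor.get_obs(); print(t,'t',round(o['time_s'],1),'tcp',o['tcp_pos'],'w',round(o['gripper_width'],3),'gf',np.round(o['grasp_force'],1),'F',np.array(o['contact_force']))
def pick(xy,yaw,z,squeeze,opening=1.0,up=.2):
    env.grip(opening); env.move_pose([*xy,up-TZ],down(yaw)); 
    print('hit',env.movel([*xy,z-TZ],rate=.1,guard=12)); env.grip(0.,squeeze); st('gripped')
    env.movel([*xy,up-TZ],rate=.15); st('lifted')
def place(xy,yaw,z,op,up=.2,rate=.06,zt=.2):
    env.move_pose([*xy,zt-TZ],down(yaw)); env.movel([*xy,z+.03-TZ],rate=.15)
    print('hit',env.movel([*xy,z-TZ],rate=rate,guard=6)); st('down'); env.grip(op); env.wait(.2)
    env.movel([*xy,up-TZ],rate=.15); st('up')
False
low t 35.5 tcp [ 0.426  -0.3427 -0.0274] w 0.998 gf 0.0 F [-0.2086  0.37    0.343 ]
grip t 35.9 tcp [ 0.426  -0.3427 -0.0274] w 0.651 gf 44.3 F [ 0.1675 -0.2885  2.8779]
lift t 37.4 tcp [ 0.4249 -0.3415  0.1288] w 0.649 gf 43.9 F [-0.3037 -0.8567 -2.2747]
```

Run:
```python
from h import *
c=matp(0,0); place(c,np.pi/2+MY,.0095,.9,up=.12,zt=.15)
f=look([.45,.03,.34],np.pi,'B1')
for r in tip_of(f,'button_box')[:4]: print('tip',np.array(r['pixel']),r['p'],onz(f,r['pixel'],.003))
for r in outline_of(f,'button_box')[:4]:
    ys,xs=np.where(r['region']); P=np.array([onz(f,p,.043)[:2] for p in np.c_[xs,ys]],np.float32); print(r['p'],cv2.minAreaRect(P))
pick([.5614,.310],np.pi-.068,.005,30,opening=.65,up=.12)
```

```text
hit True
down t 40.1 tcp [ 0.5003 -0.0078 -0.0286] w 0.648 gf 44.7 F [ 1.2156 -0.514   2.7615]
up t 41.5 tcp [ 0.5    -0.0078  0.0811] w 0.902 gf 0.0 F [-0.2741  0.598   0.4588]
tip [39.6 20.8] 0.76 [ 0.2295 -0.3405  0.003 ]
tip [259.8 190.2] 0.64 [ 0.4967 -0.0095  0.003 ]
tip [140.4  58.9] 0.55 [ 0.2821 -0.194   0.003 ]
0.98 ((0.2837478220462799, -0.18429677188396454), (0.06821674108505249, 0.05197735130786896), 24.67015838623047)
0.78 ((0.2469571828842163, -0.31685563921928406), (0.10121916234493256, 0.0961875170469284), 73.27973175048828)
0.73 ((0.49488458037376404, -0.008739128708839417), (0.06395409256219864, 0.07964998483657837), 0.7759054899215698)
0.27 ((0.5499696731567383, 0.29046764969825745), (0.030184634029865265, 0.12335161119699478), 86.48616027832031)
hit False
gripped t 46.5 tcp [ 0.5622  0.3104 -0.0321] w 0.273 gf 29.8 F [-0.3204 -0.3809  2.3735]
lifted t 47.4 tcp [0.5602 0.3095 0.0806] w 0.27 gf 29.4 F [ 0.3961 -0.0034 -1.4855]
```

Run:
```python
from h import *
place(matp(.0665,0),np.pi/2+MY,.0085,.40,up=.13,zt=.13)
f=look([.40,.25,.26],np.pi/2,'J1')
for t,z in (('jar',0),('spool',0)):
    for r in tip_of(f,t): 
        if r['p']>.3: print(t,'tip',np.array(r['pixel']),r['p'],onz(f,r['pixel'],z))
for t,z in (('jar',.08),('spool',.04)):
  for r in outline_of(f,t):
    if r['p']>.3:
        ys,xs=np.where(r['region']); P=np.array([onz(f,p,z)[:2] for p in np.c_[xs,ys]],np.float32); print(t,r['p'],np.array(r['rect']),cv2.minAreaRect(P))
```

```text
hit True
down t 49.9 tcp [ 0.5668 -0.0068 -0.0294] w 0.267 gf 30.2 F [-0.4938  0.037   3.6024]
up t 51.3 tcp [ 0.5664 -0.0067  0.0909] w 0.4 gf 0.0 F [-0.4334 -0.4438 -0.8223]
jar tip [274.7 121.7] 0.72 [0.3892 0.3216 0.    ]
spool tip [340.6 184.5] 0.73 [0.4898 0.2292 0.    ]
spool tip [350.   64.7] 0.66 [0.4923 0.3956 0.    ]
spool tip [396.7 184. ] 0.62 [0.5759 0.2299 0.    ]
jar 0.75 [256.7 101.  299.8 140.4] ((0.3962323069572449, 0.32285165786743164), (0.04613972455263138, 0.047282829880714417), 89.9358139038086)
jar 0.36 [480.1 233.7 560.  289.4] ((0.727750301361084, 0.13475045561790466), (0.04110076650977135, 0.14635521173477173), 58.33258819580078)
spool 0.74 [333.1 174.4 360.9 197.4] ((0.4897572100162506, 0.23484362661838531), (0.028222525492310524, 0.03950469195842743), 46.627620697021484)
spool 0.56 [388.6 172.3 414.2 200. ] ((0.567341685295105, 0.2350054681301117), (0.028010288253426552, 0.04465288296341896), 62.28504943847656)
```

View pics/J1.png

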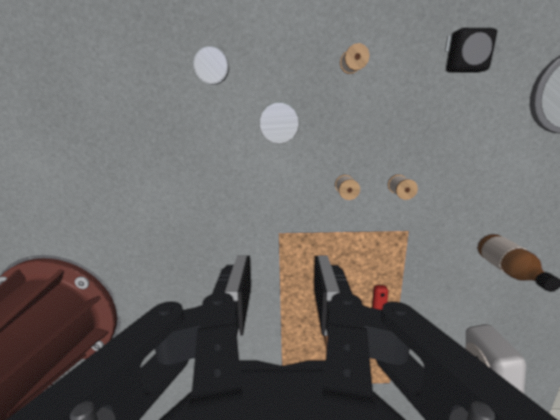

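Jar cap at (279,123), far-left spool at (356,57), the other spools at (348,188) and (403,188), and a loose handle end on the mat at (380,297). The jar stands at (0.395,0.321).

Run:
```python
from h import *
pick([.395,.3213],np.pi/2,.035,40,opening=1.,up=.13)
place(matp(0,.1),np.pi/2+MY,.037,.95,up=.13,zt=.13,rate=.05)
```

```text
hit False
gripped t 55.7 tcp [ 0.3958  0.3217 -0.0019] w 0.586 gf 41.3 F [-1.4987 -1.1335  5.9953]
lifted t 56.5 tcp [0.394  0.3207 0.0908] w 0.582 gf 41.7 F [-0.1193 -0.8451 -2.0757]
hit True
down t 58.6 tcp [0.4985 0.0918 0.001 ] w 0.585 gf 42.6 F [-0.1063  0.8587  2.8994]
up t 60.0 tcp [0.4984 0.0919 0.0913] w 0.952 gf 0.0 F [ 0.4082  0.362  -0.1725]
```

Run:
```python
from h import *
res=[]
for y in (-.30,-.33):
    f=look([.53,y,.15],np.pi/2,f'T{-y}')
    for r in tip_of(f,'thimble')[:2]: print('tip',np.array(r['pixel']),r['p'],onz(f,r['pixel'],.004)); 
    for r in outline_of(f,'thimble')[:2]:
        b=r['rect']; print('rect',np.array(b),r['p'],onz(f,[(b[0]+b[2])/2,(b[1]+b[3])/2],.016))
        if r['p']>.3: res.append((f,[(b[0]+b[2])/2,(b[1]+b[3])/2]))
if len(res)>1: print(tri(res[:2] if len(res)==2 else [res[0],res[-1]]))
cv2.imwrite('pics/T.png',f['pixels'][0:300,150:450]); st()
```

```text
tip [292.8 216.1] 0.48 [ 0.5424 -0.3303  0.004 ]
rect [281.8 211.7 298.1 233.7] 0.73 [ 0.5388 -0.3342  0.016 ]
tip [291.9 194.3] 0.57 [ 0.5416 -0.3361  0.004 ]
rect [282.3 185.9 298.1 204.4] 0.84 [ 0.5393 -0.3339  0.016 ]
[ 0.539  -0.3331  0.0187]
 t 62.0 tcp [ 0.53   -0.3291  0.1498] w 0.946 gf 0.0 F [ 0.1899  0.8456 -0.8093]
```

View pics/T.png

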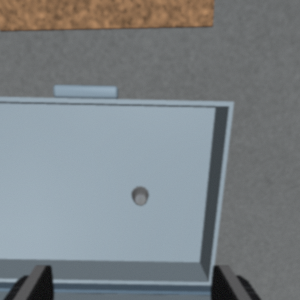

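Run:
```python
from h import *
pick([.5398,-.334],np.pi/2,.009,22,opening=.55,up=.12)
f=imaging.grab_frame('wrist'); cv2.imwrite('pics/T2.png',f['pixels'])
place(matp(0,-.1),np.pi/2+MY,.0075,.45,up=.12,zt=.12,rate=.04)
# look at left for the spool
f=look([.46,.34,.26],np.pi/2,'S1')
for r in tip_of(f,'spool'): print('tip',np.array(r['pixel']),r['p'],onz(f,r['pixel'],0))
for r in outline_of(f,'spool'): print(np.array(r['rect']),r['p'])
f=look([.46,.04,.34],np.pi,'M3'); st()
for t,z in (('button_box',.003),('jar',.003),('thimble',.003),('roller_handle',.003)):
    for r in tip_of(f,t)[:3]: print(t,np.array(r['pixel']),round(r['p'],2),onz(f,r['pixel'],z)[:2]-MAT)
```

```text
hit False
gripped t 64.5 tcp [ 0.5404 -0.3344 -0.0281] w 0.198 gf 21.5 F [-0.1258 -0.5359  2.8354]
lifted t 65.3 tcp [ 0.5389 -0.3333  0.0807] w 0.196 gf 21.3 F [ 0.1379 -0.2701 -0.5549]
hit True
down t 67.7 tcp [ 0.5021 -0.1077 -0.0291] w 0.195 gf 22.0 F [-0.5146 -0.5808  5.4751]
up t 69.1 tcp [ 0.5019 -0.1077  0.0811] w 0.451 gf 0.0 F [-0.192   0.2506  0.1682]
tip [305.8 132.2] 0.92 [0.4945 0.3966 0.    ]
tip [354.2 235.6] 0.7 [0.5773 0.2336 0.    ]
tip [304.2 236.1] 0.56 [0.4958 0.2329 0.    ]
[291.7 120.8 317.8 146.4] 0.97
[293.6 229.1 314.9 255.2] 0.92
[346.9 228.3 367.8 256. ] 0.76
 t 73.0 tcp [0.46   0.0403 0.3398] w 0.448 gf 0.0 F [ 0.9012 -0.4342 -0.2077]
button_box [34.4 10. ] 0.94 [-0.2745 -0.3273]
button_box [254.5 184.4] 0.79 [-0.0035 -0.0008]
button_box [478.9 182.2] 0.71 [-0.0072  0.4051]
jar [308.3 185.4] 0.8 [-0.0015  0.0967]
jar [471.1 256.6] 0.27 [0.1419 0.4211]
thimble [203.3 189.1] 0.5 [ 0.0052 -0.0942]
roller_handle [253.9 221.1] 0.75 [ 0.0673 -0.004 ]
```

View pics/M3.png

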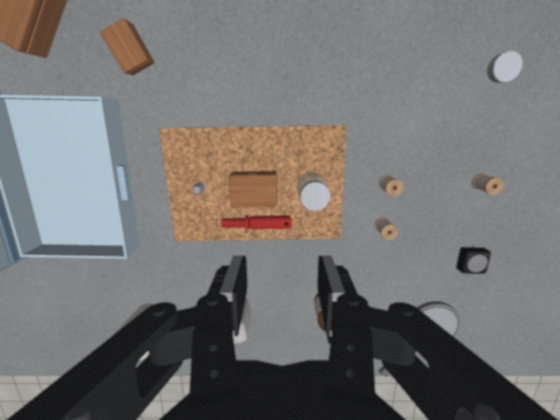

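Everything stands as wanted in the picture: thimble (198,188), box (253,190), jar (315,195), handle (255,223). The spool comes last.

Run:
```python
from h import *
pick([.4935,.3955],np.pi/2,.010,25,opening=.7,up=.13)
place(matp(-.001,-.001),np.pi/2+MY,.0525,.5,up=.17,zt=.15,rate=.03)
f=look([.46,.04,.34],np.pi,'M4'); s=imaging.grab_frame('scene'); st()
for n,g in (('w',f),('s',s)):
  for t,z in (('button_box',.003),('jar',.003),('thimble',.003),('roller_handle',.003),('spool',.043)):
    for r in tip_of(g,t)[:4]:
        p=onz(g,r['pixel'],z)[:2]-MAT
        if abs(p).max()<.16: print(n,t,np.array(r['pixel']),round(r['p'],2),p)
r=lambda i:cv2.resize(i,(400,300),interpolation=cv2.INTER_CUBIC)
cv2.imwrite('pics/c6.png',np.hstack([r(f['pixels'][110:260,150:350]),r(s['pixels'][170:275,205:345])]))
```

```text
hit False
gripped t 77.1 tcp [ 0.4939  0.3959 -0.0272] w 0.332 gf 24.5 F [-1.029   0.1805  2.4156]
lifted t 78.1 tcp [0.4925 0.3948 0.0906] w 0.332 gf 24.6 F [ 0.6147 -0.5259 -0.864 ]
hit True
down t 81.1 tcp [ 0.4994 -0.009   0.0157] w 0.336 gf 24.7 F [-1.0484 -0.6104  4.7822]
up t 82.5 tcp [ 0.4991 -0.0089  0.131 ] w 0.497 gf 0.0 F [-0.8774  0.7979 -0.4042]
 t 83.9 tcp [0.4595 0.0399 0.3385] w 0.5 gf 0.0 F [-0.6609 -0.3515  0.7141]
w button_box [256.9 184.2] 0.56 [-0.0053  0.0034]
w jar [307.8 187. ] 0.78 [-0.      0.0955]
w thimble [203.  188.1] 0.62 [ 0.0018 -0.0945]
w roller_handle [253.3 221.8] 0.68 [ 0.0669 -0.0054]
w spool [254.8 193.9] 0.86 [0.0023 0.0029]
s button_box [277.  220.7] 0.79 [-0.0033  0.0052]
s jar [310.7 227.1] 0.6 [0.0033 0.0967]
s thimble [240.3 214.9] 0.51 [-0.0065 -0.0966]
s spool [273.2 209.7] 0.67 [-0.0023 -0.0036]
```

View pics/c6.png

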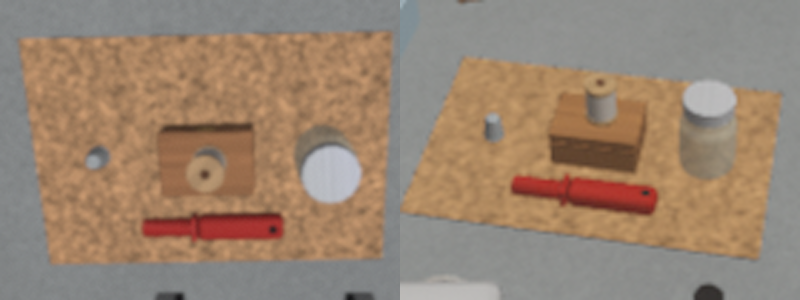

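Both views show the spool upright on the middle of the lid. The jar, thimble and handle are upright or flat, and all are within a few mm of their places, so I'm handing in.

```bash
python3 -c "
from h import *
print(env.finish_job()); st()"
```

```text
the job is handed in; nothing more can be done
None
the job is handed in; nothing more can be done
```

The job is handed in at about 84 s of 136 s: the box, spool, jar, thimble and handle all measured within about 7 mm of their places; the tape, tin and cologne were not touched on purpose, but I did not re-measure them, and no verdict came back.

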